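# Shut the project case and latch its three clips

## Robot

A 6-joint arm with a two-finger parallel gripper is mounted at the origin on the work surface. World frame = base frame: x ahead of the robot, y to its left, z up, the work surface at z = 0. Lengths are in m, angles in degrees, forces in N, time in s.
With the tool pointing down it reaches from about 0.25 to 0.725 m from the base axis. Payload 9.7 kg.
Tool frame: the origin (TCP) lies at the very end of the fingers, on their centre line; the grasp point (between the pads) lies 19 mm behind it; z points along the fingers, y is the line along which they close (so a half turn about z gives the same grasp; the last joint's range is limited). The gripper opens to 85 mm and grips with 20 to 120 N. Pads are 22 mm wide; open, the fingers measure 114 mm over their backs; the gripper's body (76 mm by 85 mm) begins 54 mm behind the grasp point. The pads swing forward as they close: fully open they stand 13 mm farther back than shut.
Start: joints at [-74.37, 4.979, 10.078, 95.1, 0, 90], TCP at [0.148, -0.53, 0.231] pointing down, gripper open.
Joint ranges: [-179.16, 179.16], [-48.56, 103.87], [-65.8, 70.77], [-126.05, 130.52], [-82.76, 87.17], [-180, 180]. Speed limits (degrees/s): [127.2, 127.2, 147.25, 180, 180, 180].

## Interface

Orientations are given as [roll, pitch, yaw] about the fixed x, y, z axes, in that order (R = Rz(yaw) Ry(pitch) Rx(roll)).
In Python, from workcell import bot, viewer, finder gives the robot as it stands. The module is installed in compiled form; this text tells all that it offers.
- The arm moves only by the shell command python3 -m inch 'ROWS' [FORCE]. ROWS is JSON, a list that holds one entry, the list of rows, each a list of 7 numbers: the opening in per cent of the stroke, from 0 (shut) to 100 (fully open), then the shift along the tool's x, y, z in mm, then the turn, a rotation vector about the tool's x, y, z in degrees. In form: [[[grip, tx, ty, tz, ax, ay, az], ...]]. A call has 1 to 8 rows; each row shifts and turns the commanded pose from where the row before left it, along the tool's axes as they then stand; what a row does not reach is not made up. A row lasts 1/8 s, in which the tool goes at most 62.5 mm and 10.7 degrees, less where a joint would pass 70% of its speed; a pose out of reach is approached as far as the arm can. A call with a gripper value outside its range is refused whole. The fingers move at their own pace and stop on an object; FORCE is the grip in N (left out, the last holds). Time passes only in rows, so rows that do not move let the fingers close. It gives the time, the measured TCP pose, the force, the opening and the grip force at its end, in the units of the state.
- bot.get_obs(): the state, without advancing time (a new reading comes with each control period).
- viewer.camera(name): name is "side" or "top" or "wrist"; returns a dict with "pixels" (384x512x3 uint8, red, green, blue), "vfov" (degrees; the focal length in pixels is half the picture's height over the tangent of half this angle, whatever the lens; pixels are square), "cx", "cy" (the principal point, pixels), "k1" (the pictures are not rectified: a ray, as slopes to the right and down, at radius r is drawn at 1 + k1 r^2 times it, then the intrinsics apply), "R" (3x3) and "t" (3): a world point X has camera coordinates R X + t. Camera axes: x right, y down, z forward; pixel columns grow to the right and rows downward; lengths in m; the calibration is good to about 2 mm. A picture is of the moment at which its call begins. There is no depth.
- bot.job_done(): hands the job in; it is judged then, once.
Trained networks look in the newest picture that a camera, given by its name, has taken for a name from the list of things; names that differ only in an ending like _2 or _b are one class to them, and where a whole thing is asked for, a point or a joint stands for the part that bears it (a point fixed in the world has none). Each returns a list of dicts, best first, with "conf" (0 to 1); they miss things now and then, are a little off and sometimes report something else, mostly with a low value. They report only what shows in the picture. A call takes as long as a camera call. They do not tell look-alikes from the thing itself.
- finder.outline_of(camera, thing): "pixels" (384x512 bool, what is visible of it) and "extent" ([centre column, centre row, width, height] in pixels, round what is visible of it).
- finder.mark_of(camera, thing): "position" ([column, row] in pixels: a listed point, or the origin of a listed thing).
The state is a dict: "time": time; "q": joint angles; "qd": joint speeds; "joint_efforts": joint torques, N m; "ee_pos": TCP position; "tcp_rot": TCP orientation; "wrist_force": force on the tool from outside, world axes, zero at the start; "torque": the same for the moment, N m; "opening": finger opening in m; "grasp_force": force on a finger pad.
Only numpy, scipy, OpenCV 4.12 (cv2) and the standard library are available. Lean on these libraries where they do the work, as an engineer would, in place of code of your own. Each camera call takes 0.05 s, during which the arm holds its last target. There are 200 camera calls.

## Task

Shut the lid of the grey project case on the desk, then fold its three orange clips down against the walls, one after another, until each has snapped under its rib and stays latched. Press firmly but never harder than about 40 newtons (the plastic cracks), and leave the mouse, the mug and the cardboard box where they are.

Things in the scene. Friction and masses are not known exactly. Their poses are not given: they have to be found in the camera images.
- case: The grey project case, bolted to the desk, a circuit board inside: 130 mm deep (x) by 160 mm wide (y), walls 72 mm high. Origin: centre of its underside; x points from its front side (where the lid opens, towards the robot) to its lid hinge side, y to its left side, z up.
- lid (a joint): The lid's hinge angle in rad: 0 shut on the case, positive raised (at most 1.2). The lid is a white frame, 8 mm thick, with a clear window; it overhangs the front, left and right walls by 4 mm. Its hinge is stiff: it stays where it is left, and takes about 2 to 4 N at the front edge to push down.
- lid_hinge (a point): The middle of the lid's hinge line, on the upper edge of the case's rear (+x) wall, 72 mm up. The hinge line runs along the case's y. The lid's underside passes through it.
- lid_edge (a point): The middle of the lid's front edge, on its upper face; 134 mm from the hinge line. It moves with the lid.
- clip_front (a joint): Angle in rad of the orange clip flap on the lid's front (-x of the case) edge: 0 folded down on the wall and latched, 1.57 straight out, more tilts up (at most 2.2). Stays where left. Near 0.2 its hook meets a sprung rib on the wall, which resists with about 13 N at the flap's thumb lip (more nearer the hinge); it snaps under it at about 0.05, then rests on a hard stop at 0. Short of the snap it is not latched.
- clip_front_hinge (a point): The middle of the hinge line of the front clip, at the lid's edge, 6 mm outside the case wall's face and, with the lid shut, 74 mm above the desk. The hinge line runs along that wall. The flap is 44 mm wide along the wall and reaches 38 mm from the hinge; its outer face lies 10 mm outside the hinge line when folded down, and along its free end a 4 mm thick thumb lip sticks out a further 10 mm.
- clip_front_end (a point): The middle of the outer edge of the front clip's thumb lip, 36 mm below and 20 mm outside the hinge line when folded down; moves with the flap.
- clip_left (a joint): Angle in rad of the orange clip flap on the lid's left (+y of the case) edge: 0 folded down on the wall and latched, 1.57 straight out, more tilts up (at most 2.2). Stays where left. Near 0.2 its hook meets a sprung rib on the wall, which resists with about 13 N at the flap's thumb lip (more nearer the hinge); it snaps under it at about 0.05, then rests on a hard stop at 0. Short of the snap it is not latched.
- clip_left_hinge (a point): The middle of the hinge line of the left clip, at the lid's edge, 6 mm outside the case wall's face and, with the lid shut, 74 mm above the desk. The hinge line runs along that wall. The flap is 44 mm wide along the wall and reaches 38 mm from the hinge; its outer face lies 10 mm outside the hinge line when folded down, and along its free end a 4 mm thick thumb lip sticks out a further 10 mm.
- clip_left_end (a point): The middle of the outer edge of the left clip's thumb lip, 36 mm below and 20 mm outside the hinge line when folded down; moves with the flap.
- clip_right (a joint): Angle in rad of the orange clip flap on the lid's right (-y of the case) edge: 0 folded down on the wall and latched, 1.57 straight out, more tilts up (at most 2.2). Stays where left. Near 0.2 its hook meets a sprung rib on the wall, which resists with about 13 N at the flap's thumb lip (more nearer the hinge); it snaps under it at about 0.05, then rests on a hard stop at 0. Short of the snap it is not latched.
- clip_right_hinge (a point): The middle of the hinge line of the right clip, at the lid's edge, 6 mm outside the case wall's face and, with the lid shut, 74 mm above the desk. The hinge line runs along that wall. The flap is 44 mm wide along the wall and reaches 38 mm from the hinge; its outer face lies 10 mm outside the hinge line when folded down, and along its free end a 4 mm thick thumb lip sticks out a further 10 mm.
- clip_right_end (a point): The middle of the outer edge of the right clip's thumb lip, 36 mm below and 20 mm outside the hinge line when folded down; moves with the flap.
- mouse: White computer mouse, 105 x 60 x 34 mm, loose, to be left alone. Origin: centre of its underside.
- mug: Blue mug, 80 mm wide, 95 mm high, loose, to be left alone. Origin: centre of its underside.
- carton: Small cardboard box, 65 x 85 x 55 mm, loose, to be left alone. Origin: centre of its underside.
Mind the look-alikes: they are no part of the job. Of the things that look like the case, the largest one is meant.

How it is judged (in metres and radians):
On the way, in this order (a step that is already met when the one before it is completed fails the run):
1. the lid is shut (within 0.04 rad) with all three clips still unlatched and clear of their ribs (value of joint lid below 0.04 rad and value of joint each of clip_front, clip_left, clip_right above 0.3 rad), for 0.2 s.
2. a first clip is latched with the lid shut (value of joint lid below 0.04 rad and value of joint any of clip_front, clip_left, clip_right below 0.03 rad), for 0.2 s.
3. a second clip is latched too (((value of joint lid below 0.04 rad and value of joint each of clip_front, clip_left below 0.03 rad) or (value of joint lid below 0.04 rad and value of joint each of clip_front, clip_right below 0.03 rad) or (value of joint lid below 0.04 rad and value of joint each of clip_left, clip_right below 0.03 rad))), for 0.2 s.
4. all three clips are latched (value of joint lid below 0.04 rad and value of joint each of clip_front, clip_left, clip_right below 0.03 rad), for 0.2 s.
At the end, for the whole second after the job is handed in: The lid is shut (joint under 0.04 rad) and all three clips are latched under their ribs (each joint under 0.03 rad) (all of step 4); the robot touches nothing.
It fails at once if the case, lid or a clip is pressed with more than 40 N (contact force between any of the fingers, the arm and case above 40 N).
It fails at once if the mouse is moved more than 30 mm or tipped (distance of mouse from where it was at the start of the episode above 0.03 m or angle between mouse's own z axis and vertical above 0.5 rad).
It fails at once if the mug is moved more than 30 mm or tipped (distance of mug from where it was at the start of the episode above 0.03 m or angle between mug's own z axis and vertical above 0.5 rad).
It fails at once if the carton is moved more than 30 mm or tipped (distance of carton from where it was at the start of the episode above 0.03 m or angle between carton's own z axis and vertical above 0.5 rad).
It also fails if it takes over 61 s, if anything falls off the work surface, if the arm or the gripper's body presses on something with over 40 N, if the wrist force passes 120 N, or if a joint passes its speed limit or range.

## Working session

There is one attempt and no reset: what is moved stays moved. The work goes in short steps, Python scripts to look and compute and a shell command to move; the robot and the scene stay as the last step left them, time stands still between calls to the robot, and variables do not carry over. Pictures are saved under pics/ and viewed, at most 10 in all, crops included, and the job is handed in when it is done.

```bash
mkdir -p pics; cat > h.py <<'E'
import numpy as np, cv2
from workcell import bot, viewer, finder
from scipy.spatial.transform import Rotation as Rn
def K(c):
    f=192/np.tan(np.radians(c["vfov"])/2); return f
def ray(c,p):
    f=K(c); d=np.array([(p[0]-c["cx"])/f,(p[1]-c["cy"])/f]); u=d.copy()
    for _ in range(20): u=d/(1+c["k1"]*(u@u))
    R=np.array(c["R"]);t=np.array(c["t"]); v=R.T@np.array([u[0],u[1],1]); return -R.T@t, v/np.linalg.norm(v)
def atz(c,p,z):
    o,v=ray(c,p); return o+v*(z-o[2])/v[2]
def tri(c1,p1,c2,p2):
    o1,v1=ray(c1,p1);o2,v2=ray(c2,p2); s=np.linalg.lstsq(np.c_[v1,-v2],o2-o1,rcond=None)[0]
    a=o1+s[0]*v1;b=o2+s[1]*v2; return (a+b)/2,np.linalg.norm(a-b)
def proj(c,X):
    q=np.array(c["R"])@X+np.array(c["t"]);u=q[:2]/q[2];u=u*(1+c["k1"]*(u@u));return u*K(c)+[c["cx"],c["cy"]]
def save(c,n): cv2.imwrite("pics/"+n,cv2.cvtColor(c["pixels"],cv2.COLOR_RGB2BGR))
E
python3 - <<'E'
from h import *
np.set_printoptions(precision=3,suppress=True)
C={n:viewer.camera(n) for n in("side","top")}
im=np.vstack([C["side"]["pixels"],C["top"]["pixels"]]);im=cv2.resize(im,(400,600))
for n in C: save(C[n],n+"0.png"); print(n,-np.array(C[n]["R"]).T@C[n]["t"])
print(bot.get_obs())
for th in "case lid_hinge lid_edge clip_front_hinge clip_front_end clip_left_hinge clip_left_end clip_right_hinge clip_right_end mouse mug carton".split():
    for n in C:
        print(th,n,[(np.round(d["position"]),round(d["conf"],2)) for d in finder.mark_of(n,th)][:4])
for n in C: print(n,[(d["extent"],d["conf"]) for d in finder.outline_of(n,"case")])
E
```

```text
side [ 0.547 -0.919  0.757]
top [ 0.408 -0.002  1.113]
{'time': 0.1, 'q': array([-74.369,   5.009,  10.04 ,  95.099,   0.002,  90.   ]), 'qd': array([ 0.125, -0.096,  0.132, -0.045,  0.034,  0.035]), 'joint_efforts': array([  0.   , -52.156,  46.565,   0.016,  -0.   ,  -0.   ]), 'ee_pos': array([ 0.148, -0.529,  0.231]), 'tcp_rot': array([-179.932,   -0.002,   15.632]), 'wrist_force': array([ 0.485, -0.874,  0.759]), 'torque': array([-0.005,  0.03 ,  0.02 ]), 'grasp_force': 0.0, 'opening': 0.08554209314671804}
case side [(array([243., 228.]), 0.9), (array([185., 190.]), 0.8), (array([329., 285.]), 0.76)]
case top [(array([341., 122.]), 0.93), (array([204., 265.]), 0.75)]
lid_hinge side [(array([270., 214.]), 0.88), (array([356., 264.]), 0.75), (array([202., 175.]), 0.72)]
lid_hinge top [(array([282., 170.]), 0.72), (array([202., 244.]), 0.64), (array([351., 102.]), 0.6)]
lid_edge side [(array([171., 170.]), 0.85), (array([225., 182.]), 0.57), (array([312., 259.]), 0.57), (array([224., 184.]), 0.41)]
lid_edge top [(array([272., 207.]), 0.97), (array([344., 138.]), 0.78)]
clip_front_hi
[... 1168 characters left out ...]
68), (array([238., 218.]), 0.66), (array([181., 193.]), 0.47)]
clip_right_end top [(array([235., 167.]), 0.69), (array([325., 200.]), 0.67), (array([379., 126.]), 0.42), (array([231., 265.]), 0.42)]
mouse side [(array([219., 313.]), 0.58)]
mouse top [(array([378., 219.]), 0.6)]
mug side [(array([152., 288.]), 0.81)]
mug top [(array([354., 282.]), 0.65)]
carton side [(array([268., 177.]), 0.69)]
carton top [(array([180., 169.]), 0.85)]
side [([330.4, 274.8, 55.9, 59.9], 0.8), ([243.7, 208.8, 67.4, 91.0], 0.74), ([185.1, 180.3, 48.8, 39.4], 0.66)]
top [([276.7, 191.3, 95.8, 68.3], 0.87), ([201.2, 266.8, 60.2, 52.3], 0.64), ([344.6, 121.6, 61.2, 48.8], 0.59), ([360.2, 283.2, 45.6, 37.6], 0.18)]
```

View pics/side0.png

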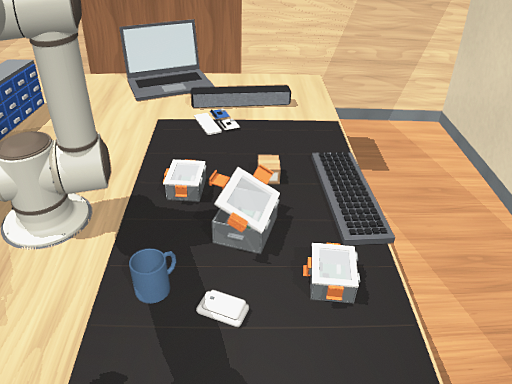

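View pics/top0.png

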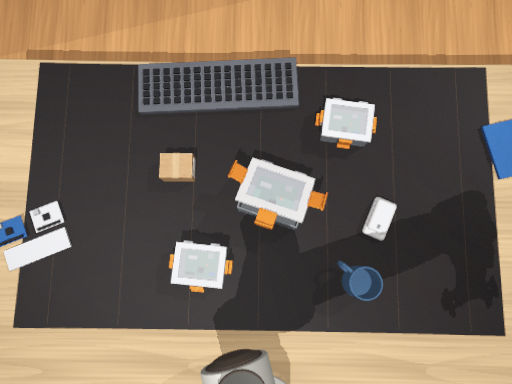

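The top view shows the largest case at about (276,191), lid raised, clips at (265,217), (237,172) and (317,200). The smaller look-alikes are at (200,265) and (347,122). In the side view it sits at about (245,210). Next I fit a model to these marks.

```bash
cat > model.py <<'E'
from h import *
from scipy.optimize import least_squares
def pts(p):
    x,y,yaw,lid,cf,cl,cr=p
    Rc=Rn.from_euler('z',yaw); T=lambda v: Rc.apply(v)+[x,y,0]
    # lid frame: origin hinge; opening raises front (-x): rotate about +y by +lid sends -x up
    L=lambda v: T(Rn.from_euler('y',lid).apply(v)+[.065,0,.072])
    o={"case":T([0,0,0.]),"lid_hinge":L([0,0,0.]),"lid_edge":L([-.134,0,.008])}
    for n,d,h0,a in(("front",[-1,0,0],[-.136,0,.002],cf),("left",[0,1,0],[-.065,.086,.002],cl),("right",[0,-1,0],[-.065,-.086,.002],cr)):
        d=np.array(d,float);h0=np.array(h0,float)
        o[f"clip_{n}_hinge"]=L(h0)
        o[f"clip_{n}_end"]=L(h0+d*(.02*np.cos(a)+.036*np.sin(a))+np.array([0,0,1.])*(-.036*np.cos(a)+.02*np.sin(a)))
    return o
def fit(C,M,p0):
    r=lambda p:np.concatenate([proj(C[c],pts(p)[n])-np.array(m) for (c,n),m in M.items()])
    return least_squares(r,p0,loss='soft_l1',f_scale=2)
E
python3 - <<'E'
from model import *
np.set_printoptions(precision=3,suppress=True)
C={n:viewer.camera(n) for n in("side","top")}
exp={"top":dict(case=(279,190),lid_hinge=(282,170),lid_edge=(272,207),clip_front_hinge=(265,211),clip_front_end=(262,221),clip_left_hinge=(240,176),clip_left_end=(235,167),clip_right_hinge=(308,200),clip_right_end=(325,200)),
"side":dict(case=(243,228),lid_hinge=(270,214),lid_edge=(225,182),clip_front_hinge=(225,182),clip_front_end=(212,175),clip_left_hinge=(260,180),clip_left_end=(266,167),clip_right_hinge=(241,218),clip_right_end=(238,218))}
M={}
for c in C:
    for th,e in exp[c].items():
        l=[d["position"] for d in finder.mark_of(c,th) if np.hypot(*(np.array(d["position"])-e))<14]
        if l: M[c,th]=min(l,key=lambda q:np.hypot(*(np.array(q)-e)))
best=min((fit(C,M,[.45,-.05,np.radians(-20),l,a,a,a]) for l in(.3,.6,.9) for a in(1.2,1.8)),key=lambda f:f.cost)
p=best.x;print(p,np.degrees(p[2]),best.cost);o=pts(p)
for k,m in M.items(): print(k,np.round(m),proj(C[k[0]],o[k[1]])-m)
for k in o: print(k,o[k])
for n,z in(("mouse",0),("mug",0),("carton",0)):
    print(n,atz(C["top"],finder.mark_of("top",n)[0]["position"],0))
tiles=[]
for c,(u,v) in(("side",(245,205)),("top",(276,191))):
    im=cv2.cvtColor(C[c]["pixels"],cv2.COLOR_RGB2BGR);im=cv2.resize(im[v-65:v+65,u-65:u+65],(520,520),interpolation=cv2.INTER_CUBIC)
    im=cv2.resize(im,(400,400));s=400/130
    for k,X in o.items():
        q=(proj(C[c],X)-[u-65,v-65])*s;cv2.circle(im,tuple(int(a) for a in q),3,(0,255,0) if 'end' in k else (255,0,255),-1)
    for z in(0,.072):
        B=np.array([proj(C[c],Rn.from_euler('z',p[2]).apply([a,b,0])+[p[0],p[1],z]) for a,b in((-.065,-.08),(-.065,.08),(.065,.08),(.065,-.08))])
        cv2.polylines(im,[((B-[u-65,v-65])*s).astype(int)],True,(0,255,255),1)
    tiles.append(im)
cv2.imwrite("pics/ov.png",np.hstack(tiles));np.save("p0.npy",p)
E
```

```text
[ 0.563 -0.036 -0.327  0.453  1.331  2.082  1.766] -18.713998709705816 37.03424688386586
('side', 'case') [250. 228.] [-4.344  0.573]
('side', 'lid_hinge') [270. 214.] [-0.162 -1.928]
('side', 'lid_edge') [225. 181.] [1.596 1.149]
('side', 'clip_front_hinge') [226. 181.] [-0.708  2.581]
('side', 'clip_front_end') [212. 175.] [ 1.708 -2.743]
('side', 'clip_left_hinge') [258. 180.] [0.225 0.964]
('side', 'clip_left_end') [266. 171.] [-0.057 -3.25 ]
('side', 'clip_right_hinge') [240. 218.] [-2.384  0.415]
('side', 'clip_right_end') [234. 219.] [3.733 0.704]
('top', 'case') [273. 198.] [-0.17   0.227]
('top', 'lid_hinge') [283. 170.] [-0.974  0.241]
('top', 'lid_edge') [268. 209.] [-0.693  1.206]
('top', 'clip_front_hinge') [267. 213.] [-0.149 -0.933]
('top', 'clip_front_end') [264. 221.] [-1.928  2.945]
('top', 'clip_left_hinge') [240. 179.] [ 1.849 -1.286]
('top', 'clip_left_end') [235. 167.] [ 0.127 -0.182]
('top', 'clip_right_hinge') [308. 201.] [ 0.274 -0.513]
('top', 'clip_right_end') [322. 200.] [ 1.605 -0.205]
case [ 0.563 -0.036  0.   ]
lid_hinge [ 0.624 -0.057  0.072]
lid_edge [ 0.513 -0.019  0.138]
clip_front_hinge [ 0.509 -0.018  0.133]
clip_front_end [ 0.48  -0.008  0.16 ]
clip_left_hinge [0.597 0.043 0.102]
clip_left_end [0.619 0.059 0.134]
clip_right_hinge [ 0.542 -0.12   0.102]
clip_right_end [ 0.543 -0.153  0.126]
mouse [ 0.508 -0.32   0.   ]
mug [ 0.341 -0.255  0.   ]
carton [0.641 0.217 0.   ]
```

View pics/ov.png

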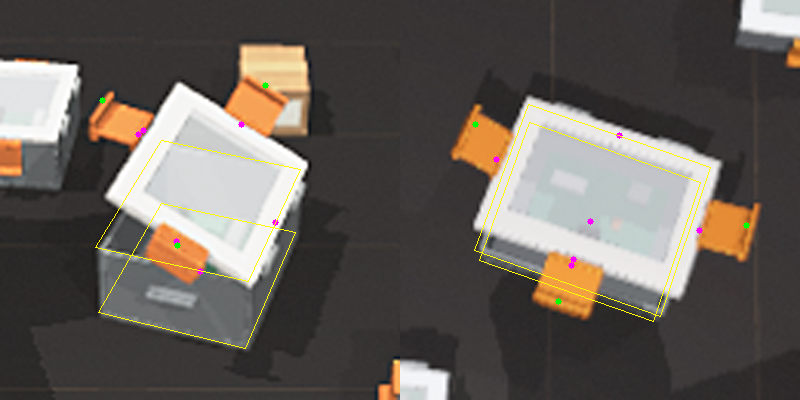

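The overlay agrees with the picture to about 3 mm: case at (0.563, -0.036), yaw -18.7°, lid at 0.45 rad. I'll align the tool with the case axes, so tool x = case x and tool y = -case y, and move above the lid with the fingers shut.

```bash
python3 -m inch '[[[0,0,0,0,0,0,8.58],[0,0,0,0,0,0,8.58],[0,0,0,0,0,0,8.58],[0,0,0,0,0,0,8.58],[0,13,-40,0,0,0,0],[0,13,-40,0,0,0,0],[0,13,-40,0,0,0,0],[0,13,-40,0,0,0,0]]]' 30; python3 -m inch '[[[0,13,-40,0,0,0,0],[0,13,-40,0,0,0,0],[0,13,-40,0,0,0,0],[0,13,-40,0,0,0,0],[0,13,-40,0,0,0,0],[0,13,-40,0,0,0,0],[0,13,-40,0,0,0,0],[0,13,-40,0,0,0,0]]]'
```

```text
time: 3.55
ee_pos: [0.2493, -0.3937, 0.2314]
tcp_rot: [180.0, -0.0, -18.7]
wrist_force: [0.9, -0.1, 0.4]
opening: 0.0001
grasp_force: 0.0
time: 4.55
ee_pos: [0.4462, -0.137, 0.2315]
tcp_rot: [-179.4, -0.0, -17.5]
wrist_force: [0.0, 0.6, -0.2]
opening: -0.0001
grasp_force: 0.0
```

```bash
python3 -m inch '[[[0,15,-40,0,0,0,0],[0,15,-40,0,0,0,0],[0,14,-40,0,0,0,0],[0,0,0,20,0,0,0],[0,0,0,25,0,0,0],[0,0,0,25,0,0,0],[0,0,0,10,0,0,0],[0,0,0,0,0,0,0]]]'
```

```text
time: 5.55
ee_pos: [0.5053, -0.0939, 0.1545]
tcp_rot: [-176.6, 0.1, -12.4]
wrist_force: [-0.2, -0.5, 0.8]
opening: -0.0001
grasp_force: 0.0
```

```bash
python3 -m inch '[[[0,0,0,0,0,0,0],[0,0,0,0,0,0,0]]]'; python3 -c "
from h import *
o=bot.get_obs();print(o['q'],o['qd'],o['ee_pos'],o['tcp_rot'],o['wrist_force'],o['torque'],o['joint_efforts'])
c=viewer.camera('side');a=cv2.resize(c['pixels'][90:270,120:360],(800,600));cv2.imwrite('pics/s1.png',a[:,:,::-1])"
```

```text
time: 5.8
ee_pos: [0.5059, -0.0941, 0.1556]
tcp_rot: [-176.6, -0.0, -12.4]
wrist_force: [0.2, -0.3, 0.2]
opening: 0.0001
grasp_force: 0.0
[-12.42596165  -0.82166031  -4.32627325  86.46154518   3.41797615
 179.94297238] [ 0.04481947  0.08973711 -0.33641018 -0.20183862  0.05184879  0.0830825 ] [ 0.50587497 -0.094065    0.15558266] [-1.76582059e+02 -3.72418240e-02 -1.23690355e+01] [ 0.19609132 -0.25671318  0.16681012] [-0.05164527  0.05499101 -0.04155113] [ 4.45548358e-03 -4.60761881e+01  4.69994473e+01  1.00509086e-02
  1.93667533e-01 -1.09887284e-05]
```

View pics/s1.png

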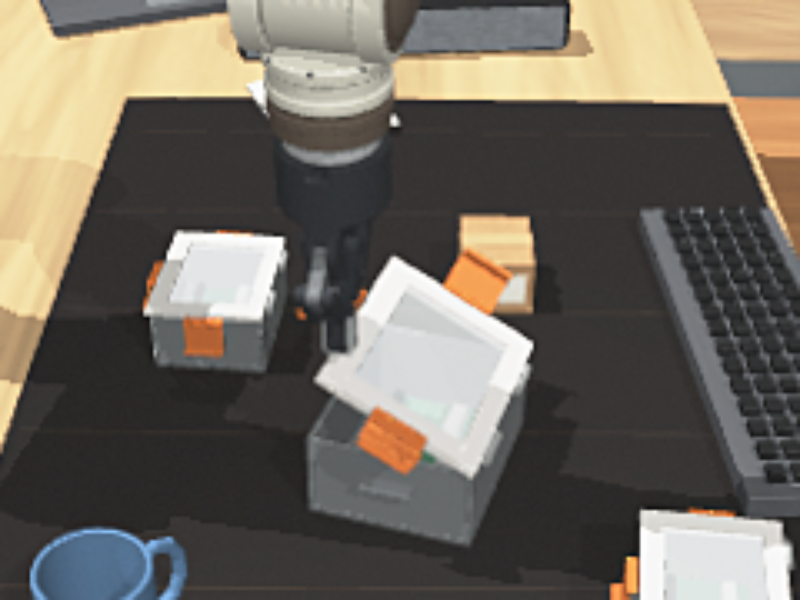

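The last joint hit its 180° limit: q6 = 180 + q1 - yaw, and yaw -18.7° needs 195° here. The picture shows the fingers at about (335,330) in the crop, just ahead of the lid and touching nothing. I'll lift, level the tool and turn it to yaw 71.3°, so that tool x = case y and tool y = case x.

```bash
python3 -m inch '[[[0,0,0,30,0,0,0],[0,0,0,0,0,0,0]]]' >/dev/null 2>&1 --help; python3 -m inch '[[[0,0,0,-30,0,0,0],[0,0,0,-30,0,0,0],[0,0,0,0,-3.4,0,0],[0,0,0,0,0,0,-10],[0,0,0,0,0,0,-10],[0,0,0,0,0,0,-10],[0,0,0,0,0,0,-10],[0,0,0,0,0,0,-10]]]';python3 -m inch '[[[0,0,0,0,0,0,-10],[0,0,0,0,0,0,-10],[0,0,0,0,0,0,-10],[0,0,0,0,0,0,-3.7],[0,0,0,0,0,0,0],[0,0,0,0,0,0,0]]]'
```

```text
time: 6.85
ee_pos: [0.5035, -0.1042, 0.215]
tcp_rot: [-179.8, -0.2, 38.5]
wrist_force: [0.7, 0.2, 0.2]
opening: -0.0004
grasp_force: 0.0
time: 7.6
ee_pos: [0.5034, -0.1041, 0.2147]
tcp_rot: [-179.9, -0.3, 71.8]
wrist_force: [-0.0, 0.3, 0.0]
opening: 0.0001
grasp_force: 0.0
```

```bash
python3 -m inch '[[[0,28,1,0,0,0,0],[0,28,1,0,0,0,0],[0,28,1,0,0,0,0.5],[0,0,0,25,0,0,0],[0,0,0,25,0,0,0],[0,0,0,20,0,0,0],[0,0,0,5,0,0,0],[0,0,0,5,0,0,0]]]'; python3 -m inch '[[[0,0,0,5,0,0,0],[0,0,0,5,0,0,0],[0,0,0,5,0,0,0],[0,0,0,5,0,0,0]]]'
```

```text
time: 8.6
ee_pos: [0.5326, -0.0248, 0.1355]
tcp_rot: [-180.0, -0.3, 71.4]
wrist_force: [-1.2, 0.0, -1.1]
opening: -0.0001
grasp_force: 0.0
time: 9.1
ee_pos: [0.5324, -0.0246, 0.1148]
tcp_rot: [-179.9, -0.3, 71.4]
wrist_force: [-1.1, -0.1, 1.8]
opening: 0.0
grasp_force: 0.8
```

```bash
python3 -m inch '[[[0,0,0,5,0,0,0],[0,0,0,5,0,0,0],[0,0,0,5,0,0,0],[0,0,0,5,0,0,0],[0,0,0,4,0,0,0],[0,0,0,4,0,0,0],[0,0,0,2,0,0,0],[0,0,0,1,0,0,0]]]'; python3 -m inch '[[[0,0,0,1,0,0,0],[0,0,0,1,0,0,0]]]'
```

```text
time: 10.1
ee_pos: [0.5323, -0.0245, 0.0839]
tcp_rot: [-179.9, -0.3, 71.4]
wrist_force: [-0.5, 0.5, 1.8]
opening: 0.0
grasp_force: 0.7
time: 10.35
ee_pos: [0.5324, -0.0245, 0.082]
tcp_rot: [-179.9, -0.3, 71.4]
wrist_force: [-0.6, 0.4, 1.6]
opening: 0.0001
grasp_force: 0.7
```

```bash
python3 -m inch '[[[0,0,0,1,0,0,0],[0,0,0,1,0,0,0]]]';python3 -m inch '[[[0,0,0,0.5,0,0,0],[0,0,0,0.5,0,0,0]]]'
```

```text
time: 10.6
ee_pos: [0.5324, -0.0245, 0.08]
tcp_rot: [-179.9, -0.3, 71.4]
wrist_force: [-1.9, -0.0, 8.3]
opening: 0.0001
grasp_force: 4.5
time: 10.85
ee_pos: [0.5324, -0.0245, 0.08]
tcp_rot: [-180.0, -0.3, 71.4]
wrist_force: [-4.9, 0.1, 11.7]
opening: 0.0001
grasp_force: 5.9
```

Contact stopped at z = 0.080 with the force rising, so the lid is shut. I'll back off and measure again.

```bash
python3 -m inch '[[[0,0,0,-25,0,0,0],[0,0,0,-40,0,0,0],[0,0,0,-40,0,0,0],[0,40,0,-10,0,0,0],[0,40,0,0,0,0,0],[0,40,-20,0,0,0,0],[0,30,-20,0,0,0,0],[0,0,0,0,0,0,0]]]'
cat > refit.py <<'E'
from model import *
np.set_printoptions(precision=3,suppress=True)
def run(tag,p0,names=None,fixlid=True):
    C={n:viewer.camera(n) for n in("side","top")};o=pts(p0);M={}
    for c in C:
        for th,X in o.items():
            e=proj(C[c],X);l=[d["position"] for d in finder.mark_of(c,th) if np.hypot(*(np.array(d["position"])-e))<14]
            if l: M[c,th]=min(l,key=lambda q:np.hypot(*(np.array(q)-e)))
    r=lambda v:np.concatenate([proj(C[c],pts([*v[:3],0,*v[3:]])[n])-np.array(m) for (c,n),m in M.items()])
    f=least_squares(r,[*p0[:3],*p0[4:]],loss='soft_l1',f_scale=1.5);v=f.x;p=np.array([*v[:3],0,*v[3:]]);o=pts(p)
    print(p,np.degrees(p[2]),f.cost)
    for k,m in M.items(): print(k,np.round(m),(proj(C[k[0]],o[k[1]])-m).round(1))
    tiles=[]
    for c,(u,v) in(("side",(245,205)),("top",(276,191))):
        im=cv2.resize(C[c]["pixels"][v-65:v+65,u-65:u+65,::-1],(400,400),interpolation=cv2.INTER_CUBIC);s=400/130
        for k,X in o.items():
            q=(proj(C[c],X)-[u-65,v-65])*s;cv2.circle(im,tuple(int(a) for a in q),3,(0,255,0) if 'end' in k else (255,0,255),-1)
        for z,e in((0,0),(.08,.004)):
            B=np.array([proj(C[c],Rn.from_euler('z',p[2]).apply([a,b,0])+[p[0],p[1],z]) for a,b in((-.065-e,-.08-e),(-.065-e,.08+e),(.065,.08+e),(.065,-.08-e))])
            cv2.polylines(im,[((B-[u-65,v-65])*s).astype(int)],True,(0,255,255),1)
        tiles.append(im)
    cv2.imwrite(f"pics/{tag}.png",np.hstack(tiles));np.save("p1.npy",p)
E
python3 -c "
from refit import *
p=np.load('p0.npy');p[3]=0;run('r1',p)"
```

```text
time: 11.85
ee_pos: [0.5419, 0.1317, 0.1946]
tcp_rot: [-179.9, -0.3, 71.6]
wrist_force: [0.8, -0.1, 0.1]
opening: 0.0001
grasp_force: 0.0
[ 0.564 -0.037 -0.327  0.     1.191  1.86   1.671] -18.73493407823385 16.874183065465367
('side', 'case') [245. 228.] [ 0.5 -0.1]
('side', 'lid_hinge') [270. 213.] [ 0.4 -0.5]
('side', 'lid_edge') [220. 199.] [1.  0.8]
('side', 'clip_front_end') [207. 197.] [-0.6 -0.4]
('side', 'clip_left_hinge') [256. 188.] [-0.2  0.7]
('side', 'clip_left_end') [261. 174.] [-1.6  0.9]
('side', 'clip_right_hinge') [235. 226.] [0.5 0.5]
('side', 'clip_right_end') [231. 228.] [-0.2 -0.3]
('top', 'case') [274. 198.] [-0.3 -0.2]
('top', 'lid_hinge') [283. 171.] [-0.6 -1.6]
('top', 'lid_edge') [268. 219.] [-3.4 -0.7]
('top', 'clip_front_hinge') [263. 223.] [ 1.5 -3.2]
('top', 'clip_front_end') [259. 232.] [0.2 2.7]
('top', 'clip_left_hinge') [242. 182.] [ 0.6 -0.4]
('top', 'clip_left_end') [231. 176.] [-0.1  0.4]
('top', 'clip_right_hinge') [306. 203.] [0.  1.4]
('top', 'clip_right_end') [321. 206.] [-0.2  1.7]
```

View pics/r1.png

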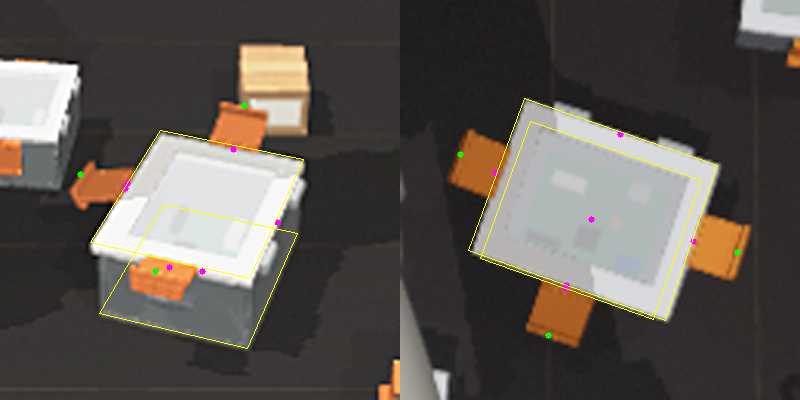

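The lid is shut and the overlay sits on its edges. The clips are at about 1.2 (front), 1.86 (left) and 1.67 (right) rad, all unlatched. I start with the left clip from above.

```bash
python3 -m inch '[[[0,-10,25,0,0,0,0],[0,-11,25,0,0,0,0],[0,-11,25,0,0,0,0],[0,0,0,20,0,0,0],[0,0,0,30,0,0,0],[0,0,0,25,0,0,0],[0,0,0,10,0,0,0],[0,0,0,5,0,0,0]]]'; python3 -m inch '[[[0,0,0,5,0,0,0],[0,0,0,5,0,0,0],[0,0,0,5,0,0,0],[0,0,0,5,0,0,0]]]';python3 -m inch '[[[0,0,0,5,0,0,0],[0,0,0,5,0,0,0],[0,0,0,5,0,0,0],[0,0,0,5,0,0,0]]]'
```

```text
time: 13.85
ee_pos: [0.6032, 0.0761, 0.1046]
tcp_rot: [-179.9, -0.3, 71.4]
wrist_force: [-0.5, -0.2, -0.2]
opening: 0.0
grasp_force: 0.1
time: 14.35
ee_pos: [0.6032, 0.0761, 0.0843]
tcp_rot: [-179.9, -0.3, 71.4]
wrist_force: [-0.4, 0.6, 1.2]
opening: -0.0004
grasp_force: 0.7
time: 14.85
ee_pos: [0.603, 0.076, 0.0641]
tcp_rot: [-179.9, -0.3, 71.4]
wrist_force: [-0.2, -1.5, 1.5]
opening: 0.0001
grasp_force: 0.7
```

```bash
python3 -m inch '[[[0,0,0,5,0,0,0],[0,0,0,6,0,0,0],[0,0,0,-6,0,0,0],[0,0,0,-3,0,0,0],[0,10,0,0,0,0,0],[0,11,0,0,0,0,0],[0,0,0,0,0,0,0]]]'; python3 -m inch '[[[0,0,0,12,0,0,0],[0,0,0,10,0,0,0],[0,0,0,10,0,0,0],[0,-4,0,0,0,0,0],[0,-4,0,0,0,0,0]]]';python3 -m inch '[[[0,-3,0,0,0,0,0],[0,-3,0,0,0,0,0],[0,-3,0,0,0,0,0]]]'
```

```text
time: 15.72
ee_pos: [0.6101, 0.0973, 0.0625]
tcp_rot: [-179.9, -0.3, 71.5]
wrist_force: [0.4, -0.6, -0.8]
opening: -0.0005
grasp_force: 0.0
time: 16.35
ee_pos: [0.6073, 0.0884, 0.0308]
tcp_rot: [-179.9, -0.3, 71.4]
wrist_force: [1.0, 0.2, -0.3]
opening: 0.0006
grasp_force: 0.0
time: 16.73
ee_pos: [0.6045, 0.0809, 0.0306]
tcp_rot: [-179.9, -0.4, 71.4]
wrist_force: [0.4, 3.7, -2.8]
opening: 0.0001
grasp_force: 1.6
```

```bash
python3 -m inch '[[[0,-1.5,0,0,0,0,0],[0,-1.5,0,0,0,0,0]]]'; python3 -m inch '[[[0,-1,0,0,0,0,0],[0,-0.5,0,0,0,0,0]]]';python3 -m inch '[[[0,-0.5,0,0,0,0,0],[0,-0.5,0,0,0,0,0]]]'
```

```text
time: 16.98
ee_pos: [0.6036, 0.0773, 0.0308]
tcp_rot: [-179.9, -0.3, 71.4]
wrist_force: [0.7, 2.3, -1.4]
opening: -0.0001
grasp_force: 1.1
time: 17.23
ee_pos: [0.6031, 0.0758, 0.0307]
tcp_rot: [-179.9, -0.3, 71.4]
wrist_force: [0.6, 2.4, -1.7]
opening: -0.0
grasp_force: 0.9
time: 17.48
ee_pos: [0.6027, 0.075, 0.0306]
tcp_rot: [-179.9, -0.3, 71.4]
wrist_force: [0.1, 1.0, -0.8]
opening: 0.0002
grasp_force: 0.9
```

```bash
for i in 1 2 3 4; do python3 -m inch '[[[0,-0.5,0,0,0,0,0],[0,-0.5,0,0,0,0,0]]]' | grep -E 'ee_pos|wrist'; done
```

```text
ee_pos: [0.6024, 0.0741, 0.0305]
wrist_force: [-0.1, 2.7, -1.9]
ee_pos: [0.602, 0.0731, 0.0305]
wrist_force: [0.7, 2.0, -1.5]
ee_pos: [0.6019, 0.0729, 0.0305]
wrist_force: [2.2, 7.2, -2.6]
ee_pos: [0.6019, 0.0727, 0.0305]
wrist_force: [3.8, 10.6, -3.5]
```

```bash
for i in 1 2 3; do python3 -m inch '[[[0,-0.5,0,0,0,0,0],[0,-0.5,0,0,0,0,0]]]' | grep -E 'ee_pos|wrist'; done
```

```text
ee_pos: [0.6018, 0.0725, 0.0305]
wrist_force: [4.8, 15.6, -4.3]
ee_pos: [0.6017, 0.0723, 0.0306]
wrist_force: [6.8, 18.9, -5.3]
ee_pos: [0.6016, 0.0721, 0.0306]
wrist_force: [7.2, 23.0, -7.2]
```

Force is 24 N with almost no travel, so this is either the rib or the hard stop. I'll back off and check with the camera.

```bash
python3 -m inch '[[[0,10,0,0,0,0,0],[0,20,0,0,0,0,0],[0,0,0,-40,0,0,0],[0,0,0,-50,0,0,0],[0,0,0,-50,0,0,0],[0,20,0,-30,0,0,0],[0,0,0,0,0,0,0]]]' | grep -E 'ee_pos|wrist'; python3 -c "
from model import *
p=np.load('p1.npy')
c=viewer.camera('top');w=viewer.camera('wrist')
print([(d['position'],d['conf']) for d in finder.mark_of('top','clip_left_end')])
for a in(0,.1,.2,.3,.5,.8): p[5]=a;print(a,proj(c,pts(p)['clip_left_end']),proj(w,pts(p)['clip_left_end']))
a=cv2.resize(c['pixels'][126:256,211:341],(400,400),interpolation=cv2.INTER_CUBIC);b=cv2.resize(w['pixels'],(400,400))
cv2.imwrite('pics/l1.png',np.hstack([a,b])[:,:,::-1])"
```

```text
ee_pos: [0.6177, 0.1163, 0.2035]
wrist_force: [-0.1, 0.6, -0.9]
[([237.0, 181.0], 0.52), ([323.2, 202.0], 0.47), ([319.2, 120.8], 0.42)]
0 [235.54127224 181.89433818] [254.82134585 215.44026795]
0.1 [234.24035242 181.30962252] [254.82137543 213.57129126]
0.2 [233.01088023 180.72932835] [254.81986152 211.95079793]
0.3 [231.86449933 180.15876467] [254.8167658  210.59969689]
0.5 [229.86486871 179.06800129] [254.80572228 208.78668166]
0.8 [227.74431968 177.63518226] [254.77696267 208.56477448]
```

View pics/l1.png

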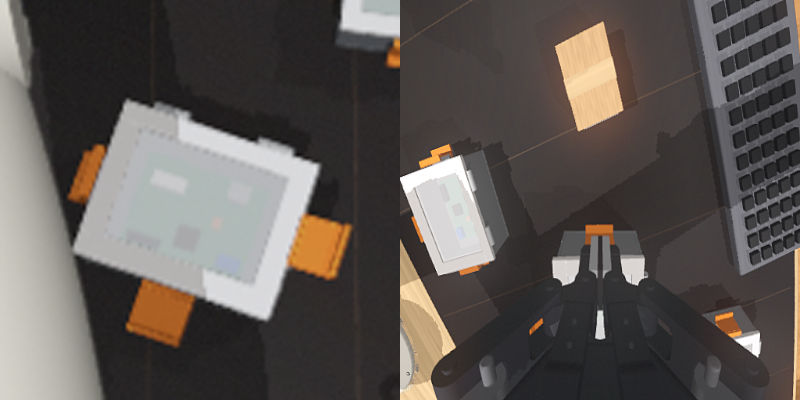

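The top view shows the left flap folded, its lip at about (236.5,181.5), which fits θ≈0 (prediction 235.5,181.9). I missed the rib signature, so I'll log force more often on the right clip and re-verify the left one afterwards.

```bash
python3 -m inch '[[[0,-30,0,0,0,0,0],[0,-45,0,0,0,0,0],[0,-45,0,0,0,0,0],[0,-45,0,0,0,0,0],[0,-45,0,0,0,0,0],[0,-45,0,0,0,0,0],[0,-28,-2,0,0,0,0],[0,0,0,0,0,0,0]]]' | grep -E 'time|ee_pos|wrist|rot'; python3 -m inch '[[[0,0,0,30,0,0,0],[0,0,0,40,0,0,0],[0,0,0,20,0,0,0],[0,0,0,10,0,0,0],[0,0,0,5,0,0,0],[0,0,0,5,0,0,0],[0,0,0,5,0,0,0],[0,0,0,5,0,0,0]]]'| grep -E 'ee_pos|wrist|rot'
```

```text
time: 21.25
ee_pos: [0.5229, -0.1543, 0.198]
tcp_rot: [-179.8, -0.3, 71.2]
wrist_force: [0.5, 0.5, 1.0]
ee_pos: [0.5245, -0.1521, 0.0793]
tcp_rot: [-180.0, -0.3, 71.4]
wrist_force: [-0.6, -1.1, 0.6]
```

```bash
python3 -m inch '[[[0,0,0,5,0,0,0],[0,0,0,5,0,0,0],[0,0,0,5,0,0,0],[0,0,0,5,0,0,0],[0,0,0,5,0,0,0]]]' | grep -E 'time|ee_pos|wrist|rot'; python3 -m inch '[[[0,0,0,-6,0,0,0],[0,0,0,-3,0,0,0],[0,-10,0,0,0,0,0],[0,-11,0,0,0,0,0],[0,0,0,12,0,0,0],[0,0,0,10,0,0,0],[0,0,0,10,0,0,0],[0,0,0,0,0,0,0]]]'| grep -E 'ee_pos|wrist'
for i in 1 2; do python3 -m inch '[[[0,3,0,0,0,0,0],[0,0,0,0,0,0,0]]]'| grep -E 'ee_pos|wrist'; done
python3 -c "
from model import *
c=viewer.camera('side');u,v=proj(c,pts(np.load('p1.npy'))['clip_right_hinge']).astype(int);print(u,v)
cv2.imwrite('pics/rr.png',cv2.resize(c['pixels'][v-40:v+40,u-50:u+50],(800,600),interpolation=cv2.INTER_CUBIC)[:,:,::-1])"
```

```text
time: 22.88
ee_pos: [0.5244, -0.1518, 0.0541]
tcp_rot: [-179.9, -0.3, 71.4]
wrist_force: [1.3, 1.3, 1.9]
ee_pos: [0.5169, -0.1713, 0.0298]
wrist_force: [0.2, 0.6, 0.4]
ee_pos: [0.5189, -0.1686, 0.0317]
wrist_force: [0.3, -0.1, 0.3]
ee_pos: [0.5196, -0.1658, 0.0314]
wrist_force: [0.2, 0.4, 0.3]
235 227
```

View pics/rr.png

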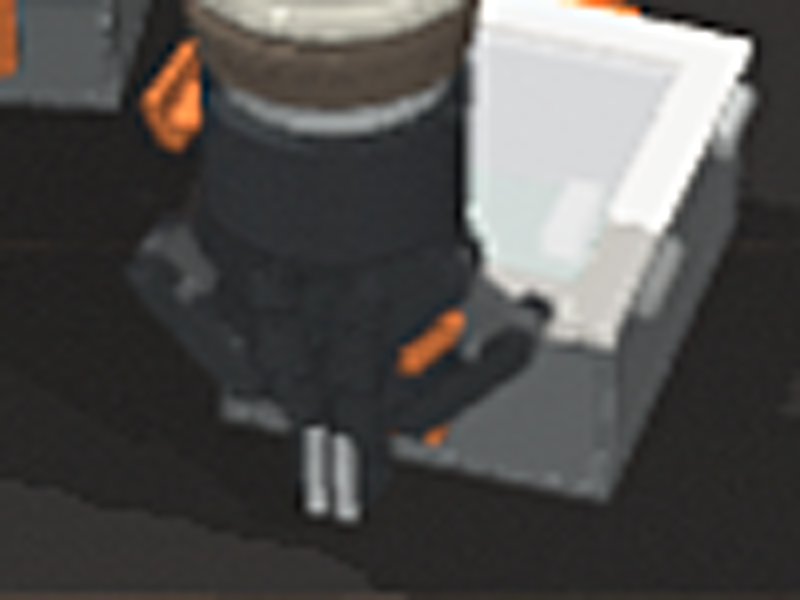

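The picture shows the fingers at (330,475) just outside the right clip, with the lip visible at (435,437). I'll push in by small steps and log every row.

```bash
for i in 1 2 3 4 5 6 7 8 9 10; do python3 -m inch '[[[0,1.5,0,0,0,0,0]]]'| grep -E 'ee_pos|wrist'|tr '\n' ' '; echo; done
```

```text
ee_pos: [0.52, -0.1646, 0.0313] wrist_force: [-0.4, 0.7, 0.6] 
ee_pos: [0.5205, -0.1631, 0.0312] wrist_force: [-0.4, -0.5, -0.3] 
ee_pos: [0.5209, -0.1617, 0.0312] wrist_force: [-0.3, -1.4, -0.7] 
ee_pos: [0.521, -0.1609, 0.0309] wrist_force: [-1.6, -7.9, -4.8] 
ee_pos: [0.5211, -0.16, 0.0305] wrist_force: [-2.4, -9.7, -6.3] 
ee_pos: [0.5212, -0.1586, 0.0302] wrist_force: [-2.5, -7.8, -6.3] 
ee_pos: [0.522, -0.1566, 0.0305] wrist_force: [-1.4, -3.7, -3.1] 
ee_pos: [0.523, -0.1547, 0.0309] wrist_force: [-1.0, -2.6, -2.3] 
ee_pos: [0.5238, -0.1531, 0.0313] wrist_force: [-0.4, -1.8, -1.5] 
ee_pos: [0.5244, -0.1516, 0.0314] wrist_force: [-0.9, -1.3, -2.5]
```

```bash
for i in 1 2 3 4 5 6 7 8; do python3 -m inch '[[[0,1,0,0,0,0,0]]]'| grep -E 'ee_pos|wrist'|tr '\n' ' '; echo; done
```

```text
ee_pos: [0.5247, -0.1507, 0.0314] wrist_force: [0.0, -2.2, -1.6] 
ee_pos: [0.525, -0.1498, 0.0314] wrist_force: [-0.8, -2.2, -0.8] 
ee_pos: [0.5253, -0.1489, 0.0314] wrist_force: [-0.4, -0.9, -1.6] 
ee_pos: [0.5256, -0.1479, 0.0314] wrist_force: [-0.3, -2.0, -0.6] 
ee_pos: [0.5257, -0.1476, 0.0313] wrist_force: [-2.0, -7.3, -2.4] 
ee_pos: [0.5257, -0.1473, 0.0312] wrist_force: [-3.7, -12.1, -2.1] 
ee_pos: [0.5257, -0.1471, 0.0312] wrist_force: [-5.1, -15.5, -1.8] 
ee_pos: [0.5258, -0.1469, 0.0311] wrist_force: [-5.7, -19.3, -1.8]
```

```bash
for i in 1 2 3; do python3 -m inch '[[[0,1,0,0,0,0,0]]]'| grep -E 'ee_pos|wrist'|tr '\n' ' '; echo; done;  python3 -m inch '[[[0,-4,0,0,0,0,0],[0,-10,0,0,0,0,0],[0,-20,0,0,0,0,0],[0,0,0,-50,0,0,0],[0,0,0,-60,0,0,0],[0,-40,0,-60,0,0,0],[0,-40,0,0,0,0,0],[0,0,0,0,0,0,0]]]' | grep -E 'time|ee_pos|wrist'; python3 -c "
from model import *
C={'top':viewer.camera('top'),'side':viewer.camera('side')}
p=np.load('p1.npy')
for c in C:
  for n in('clip_left_end','clip_right_end'):
    print(c,n,[(d['position'],d['conf']) for d in finder.mark_of(c,n)])
    for a in(0,.1,.2,.3): p[5]=p[6]=a;print(a,proj(C[c],pts(p)[n]))
a=cv2.resize(C['top']['pixels'][141:241,226:326],(400,400),interpolation=cv2.INTER_CUBIC);b=cv2.resize(C['side']['pixels'][155:255,195:295],(400,400),interpolation=cv2.INTER_CUBIC)
for t,c,o in((a,'top',(226,141)),(b,'side',(195,155))):
  for th,col in((0,(0,255,0)),(.2,(255,0,255))):
    p[5]=p[6]=th
    for d,n in(((0,1,0),'clip_left_end'),((0,-1,0),'clip_right_end')):
      X=pts(p)[n];e=Rn.from_euler('z',p[2]).apply([.022,0,0])
      q=[tuple(int(v) for v in (proj(C[c],X+s*e)-o)*4) for s in(-1,1)];t[:]=cv2.line(np.ascontiguousarray(t),q[0],q[1],col,1)
cv2.imwrite('pics/r2.png',np.hstack([a,b])[:,:,::-1])"
```

```text
ee_pos: [0.5258, -0.1467, 0.0311] wrist_force: [-8.2, -24.1, -2.2] 
ee_pos: [0.5259, -0.1464, 0.031] wrist_force: [-9.9, -27.9, -1.7] 
ee_pos: [0.5259, -0.1462, 0.031] wrist_force: [-10.7, -31.7, -2.0] 
time: 28.05
ee_pos: [0.4923, -0.2477, 0.1934]
wrist_force: [-0.7, 0.2, -0.1]
top clip_left_end [([233.9, 184.8], 0.69), ([317.6, 122.5], 0.54), ([170.4, 260.1], 0.47), ([239.6, 181.3], 0.38)]
0 [235.54127224 181.89433818]
0.1 [234.24035242 181.30962252]
0.2 [233.01088023 180.72932835]
0.3 [231.86449933 180.15876467]
top clip_right_end [([312.5, 210.2], 0.65), ([229.8, 265.3], 0.64), ([178.7, 167.8], 0.56), ([377.1, 127.6], 0.46)]
0 [312.32027896 208.79137278]
0.1 [313.70988047 209.14762298]
0.2 [315.03639854 209.46080548]
0.3 [316.28717791 209.72771948]
side clip_left_end [([330.1, 250.7], 0.54), ([156.8, 290.1], 0.52), ([259.0, 194.5], 0.48)]
0 [257.71040837 195.20246983]
0.1 [258.09303265 193.90077519]
0.2 [258.45449521 192.55143492]
0.3 [258.79157914 191.16677263]
side clip_right_end [([229.9, 242.3], 0.6), ([181.8, 195.5], 0.6), ([333.6, 298.1], 0.51)]
0 [232.53189412 243.12071008]
0.1 [232.04795781 243.37806235]
0.2 [231.59201551 243.47382068]
0.3 [231.16895153 243.40518917]
```

View pics/r2.png

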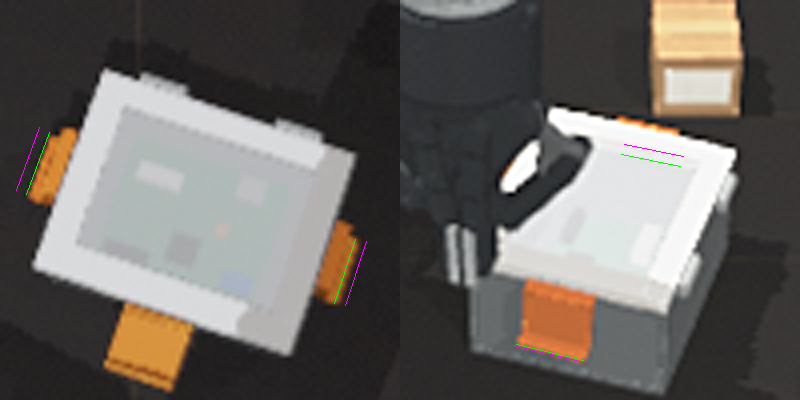

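Both flaps agree with the green θ=0 lines, and the right one took 33 N against a stiff stop. Next is the front clip: turn the tool 90° (yaw 161.3°, tool x = -case x, tool y = case y) and go over it.

```bash
python3 -m inch '[[[0,0,0,0,0,0,-10],[0,0,0,0,0,0,-10],[0,0,0,0,0,0,-10],[0,0,0,0,0,0,-10],[0,0,0,0,0,0,-10],[0,0,0,0,0,0,-10],[0,0,0,0,0,0,-10],[0,0,0,0,0,0,-10]]]' >/dev/null; python3 -m inch '[[[0,0,0,0,0,0,-10],[0,16,37,0,0,0,0],[0,18,37,0,0,0,0],[0,18,37,0,0,0,0],[0,18,37,0,0,0,0],[0,18,37,0,0,0,0],[0,18,37,0,0,0,0],[0,0,0,0,0,0,0]]]' | grep -E 'time|ee_pos|rot|wrist'; python3 -m inch '[[[0,0,0,0,0,0,0]]]'| grep -E 'time|ee_pos|rot|wrist'; python3 -c "
from model import *
p=np.load('p1.npy');o=bot.get_obs();print(Rn.from_euler('z',-p[2]).apply(o['ee_pos']-[p[0],p[1],0]),o['q'])"
```

```text
time: 30.35
ee_pos: [0.463, 0.0016, 0.1942]
tcp_rot: [179.7, -0.1, 161.7]
wrist_force: [-1.0, -0.0, -0.1]
time: 30.48
ee_pos: [0.4634, -0.0008, 0.1941]
tcp_rot: [179.7, -0.1, 161.5]
wrist_force: [0.0, -0.4, -0.2]
[-0.10695462  0.00183649  0.1940513 ] [-0.27934632 -7.48417173 -6.29864083 91.16482478  0.30127758 18.24278537]
```

```bash
python3 -m inch '[[[0,0,0,35,0,0,0],[0,0,0,45,0,0,0],[0,0,0,25,0,0,0],[0,0,0,6,0,0,0],[0,0,0,5,0,0,0],[0,0,0,5,0,0,0],[0,0,0,5,0,0,0],[0,0,0,5,0,0,0]]]'| grep -E 'ee_pos|wrist'; python3 -m inch '[[[0,0,0,5,0,0,0],[0,0,0,5,0,0,0]]]'| grep -E 'ee_pos|wrist'; python3 -m inch '[[[0,0,0,-6,0,0,0],[0,0,0,-3,0,0,0],[0,8,0,0,0,0,0],[0,9,0,0,0,0,0],[0,0,0,12,0,0,0],[0,0,0,10,0,0,0],[0,0,0,10,0,0,0],[0,0,0,0,0,0,0]]]'| grep -E 'ee_pos|wrist'
for i in 1 2 3 4 5 6 7 8 9 10 11 12; do python3 -m inch '[[[0,-1.5,0,0,0,0,0]]]'| grep -E 'ee_pos|wrist'|tr '\n' ' '; echo; done
python3 -c "
from model import *
p=np.load('p1.npy');o=bot.get_obs();print(Rn.from_euler('z',-p[2]).apply(o['ee_pos']-[p[0],p[1],0]),o['time'])"
```

```text
ee_pos: [0.4639, -0.0003, 0.0633]
wrist_force: [0.7, -0.4, 1.1]
ee_pos: [0.4637, -0.0003, 0.053]
wrist_force: [1.1, -1.2, 2.4]
ee_pos: [0.4467, 0.0053, 0.0289]
wrist_force: [-0.7, -0.6, -0.1]
ee_pos: [0.4489, 0.0048, 0.0302] wrist_force: [0.3, -0.1, 0.6] 
ee_pos: [0.4506, 0.0043, 0.0305] wrist_force: [-0.4, 0.5, -1.0] 
ee_pos: [0.452, 0.0038, 0.0304] wrist_force: [0.4, -0.7, -0.5] 
ee_pos: [0.4533, 0.0033, 0.0303] wrist_force: [-0.4, 0.5, 0.0] 
ee_pos: [0.4546, 0.0029, 0.0301] wrist_force: [0.6, -0.3, -0.3] 
ee_pos: [0.4558, 0.0024, 0.0301] wrist_force: [-2.2, 0.5, -1.1] 
ee_pos: [0.4564, 0.0022, 0.0295] wrist_force: [-6.3, 2.5, -2.6] 
ee_pos: [0.4573, 0.0018, 0.0291] wrist_force: [-5.0, 3.5, -3.9] 
ee_pos: [0.4588, 0.0013, 0.0291] wrist_force: [-4.6, 1.7, -3.9] 
ee_pos: [0.4603, 0.0008, 0.0291] wrist_force: [-3.8, 2.0, -3.4] 
ee_pos: [0.4624, 0.0001, 0.0295] wrist_force: [-3.4, 0.3, -2.1] 
ee_pos: [0.4644, -0.0005, 0.03] wrist_force: [-2.5, 0.6, -2.2] 
[-0.10601956  0.00240649  0.02999386] 34.225
```

```bash
for i in 1 2 3 4 5 6 7 8; do python3 -m inch '[[[0,-1,0,0,0,0,0]]]'| grep -E 'ee_pos|wrist'|tr '\n' ' '; echo; done
python3 -c "
from model import *
p=np.load('p1.npy');o=bot.get_obs();print(Rn.from_euler('z',-p[2]).apply(o['ee_pos']-[p[0],p[1],0]),o['time'])"
```

```text
ee_pos: [0.4656, -0.0009, 0.0302] wrist_force: [-2.2, 0.2, -2.3] 
ee_pos: [0.4666, -0.0012, 0.0303] wrist_force: [-2.4, 0.4, -1.4] 
ee_pos: [0.4674, -0.0015, 0.0302] wrist_force: [-1.7, -0.1, -1.5] 
ee_pos: [0.4683, -0.0018, 0.0302] wrist_force: [-2.2, 0.0, -1.9] 
ee_pos: [0.4689, -0.002, 0.0301] wrist_force: [-5.1, 2.6, -0.0] 
ee_pos: [0.4691, -0.0021, 0.0297] wrist_force: [-7.5, 3.8, 0.5] 
ee_pos: [0.4693, -0.0022, 0.0293] wrist_force: [-10.0, 4.1, -1.9] 
ee_pos: [0.4695, -0.0023, 0.0289] wrist_force: [-13.4, 7.3, -1.5] 
[-0.10071091  0.00234561  0.02890109] 35.225
```

```bash
for i in 1 2 3 4 5; do python3 -m inch '[[[0,-1,0,0,0,0,0]]]'| grep -E 'ee_pos|wrist'|tr '\n' ' '; echo; done
```

```text
ee_pos: [0.4696, -0.0024, 0.0285] wrist_force: [-16.2, 7.0, -2.2] 
ee_pos: [0.4698, -0.0025, 0.0281] wrist_force: [-18.1, 8.9, -3.6] 
ee_pos: [0.47, -0.0026, 0.0277] wrist_force: [-21.4, 10.3, -3.6] 
ee_pos: [0.4702, -0.0027, 0.0272] wrist_force: [-22.7, 11.0, -4.0] 
ee_pos: [0.4704, -0.0028, 0.0268] wrist_force: [-25.3, 12.8, -4.9]
```

```bash
python3 -m inch '[[[0,5,0,0,0,0,0],[0,15,0,0,0,0,0],[0,15,0,0,0,0,0],[0,0,0,-50,0,0,0],[0,0,0,-60,0,0,0],[0,0,50,-50,0,0,0],[0,0,50,0,0,0,0],[0,0,40,0,0,0,0]]]' | grep -E 'time|ee_pos|wrist'; python3 -c "
from model import *
C={'top':viewer.camera('top'),'side':viewer.camera('side')}
p=np.load('p1.npy')
a=cv2.resize(C['top']['pixels'][146:236,231:321],(400,600),interpolation=cv2.INTER_CUBIC) if 0 else cv2.resize(C['top']['pixels'][146:246,231:331],(400,400),interpolation=cv2.INTER_CUBIC);b=cv2.resize(C['side']['pixels'][175:255,190:270],(400,400),interpolation=cv2.INTER_CUBIC)
for t,c,o,s in((a,'top',(231,146),4),(b,'side',(190,175),5)):
  t=np.ascontiguousarray(t)
  for th,col in((0,(0,255,0)),(.2,(255,0,255))):
    p[4:]=th
    for n,e in(('left',[.022,0,0]),('right',[.022,0,0]),('front',[0,.022,0])):
      if c=='side' and n=='left': continue
      X=pts(p)['clip_%s_end'%n];e=Rn.from_euler('z',p[2]).apply(e)
      for q in(X-e,X+e):
        q=tuple(int(v) for v in (proj(C[c],q)-o)*s+s/2);cv2.circle(t,q,2,col,-1)
  (a if c=='top' else b)[:]=t
cv2.imwrite('pics/r3.png',np.hstack([a,b])[:,:,::-1])"
```

```text
time: 36.85
ee_pos: [0.4867, 0.1347, 0.1866]
wrist_force: [0.7, -0.7, -0.2]
```

View pics/r3.png

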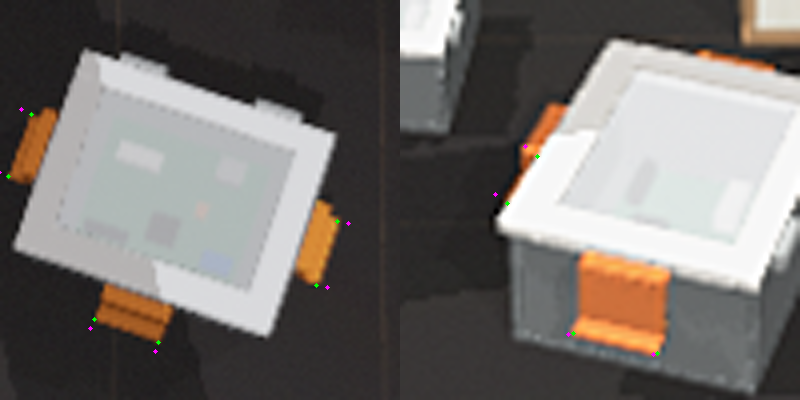

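All three flaps lie along the green θ=0 points, well inside the 0.2 points. I'll measure the lip edges to sub-pixel accuracy against the lid edges before trusting that.

```bash
cat > edge.py <<'E'
from model import *
from scipy.ndimage import map_coordinates
def go(c,names,z0=.040):
    p=np.load('p1.npy');im=cv2.cvtColor(c['pixels'],cv2.COLOR_RGB2LAB).astype(float);Rc=Rn.from_euler('z',p[2])
    for n in names:
        d={'front':[-1,0,0],'left':[0,1,0],'right':[0,-1,0]}[n];d=np.array(d,float);t=np.array([d[1],-d[0],0]);base={'front':.071}.get(n,.086)
        P=lambda o,s,z:proj(c,Rc.apply(d*(base+o)+t*s)+[p[0],p[1],z])
        os_=np.arange(-.01,.04,.0002);r=[]
        for z in(.08,z0):
            prof=np.mean([map_coordinates(im[:,:,2],np.array([P(o,s,z)[::-1] for o in os_]).T,order=1) for s in np.linspace(-.014,.014,15)],0)
            g=np.gradient(cv2.GaussianBlur(prof[None],(0,0),5)[0]);k=np.argmax(g) if z==.08 else np.argmin(g);r.append(os_[k]*1000)
        px=np.linalg.norm(P(.02,0,z0)-P(.03,0,z0))/10
        print(n,'lid edge out %.1f (exp -2)  lip edge out %.1f (exp 20 at 0, 21.8 at .05, 23.5 at .1, 27 at .2); px/mm %.2f'%(*r,px))
E
python3 -c "
from edge import *
go(viewer.camera('top'),['front','left','right'])
w=viewer.camera('wrist');R=np.array(w['R']);print('wrist cam',-R.T@w['t'],'axis',R[2],'up',-R[1],w['vfov']);o=bot.get_obs();print(o['ee_pos'],o['time'])
p=np.load('p1.npy')
for n in('front','left','right'): print(n,proj(w,pts(p)['clip_%s_hinge'%n]))"
```

```text
front lid edge out -0.6 (exp -2)  lip edge out 20.4 (exp 20 at 0, 21.8 at .05, 23.5 at .1, 27 at .2); px/mm 0.39
left lid edge out -0.6 (exp -2)  lip edge out 20.0 (exp 20 at 0, 21.8 at .05, 23.5 at .1, 27 at .2); px/mm 0.38
right lid edge out 0.6 (exp -2)  lip edge out 21.4 (exp 20 at 0, 21.8 at .05, 23.5 at .1, 27 at .2); px/mm 0.39
wrist cam [0.41036567 0.16030692 0.32830529] axis [ 0.29719519 -0.09309191 -0.95026781] up [-0.9009985   0.30206855 -0.31137807] 71.5525353690024
[0.48591873 0.13340305 0.18535057] 37.05
front [126.40154934 234.72652244]
left [209.29862524 289.81320602]
right [ 65.01813203 287.2030248 ]
```

Lip-to-lid distances are equal for all three clips (20.6–21.0 mm; 22 expected at 0, 29 at 0.2). I'll take one close wrist view of the front clip to be sure.

```bash
python3 -m inch '[[[0,-30,-35,0,0,0,0],[0,-30,-35,0,0,0,0],[0,-30,-35,0,0,0,0],[0,-27,-33,0,0,0,0],[0,0,0,30,0,0,0],[0,0,0,30,0,0,0],[0,0,0,21,0,0,0],[0,0,0,0,0,0,0]]]' | grep -E 'time|ee_pos|wrist'; python3 -c "
from edge import *
w=viewer.camera('wrist');go(w,['front']);p=np.load('p1.npy')
print(-np.array(w['R']).T@w['t'])
im=w['pixels'].copy()
u,v=(int(a) for a in proj(w,pts(p)['clip_front_hinge']));print(u,v)
x0,y0=max(0,min(u-80,512-160)),max(0,min(v-80,384-120))
b=cv2.resize(im[y0:y0+120,x0:x0+160],(800,600),interpolation=cv2.INTER_CUBIC)
for th,col in((0,(0,255,0)),(.1,(0,255,255)),(.2,(255,0,255))):
    p[4]=th;X=pts(p)['clip_front_end'];e=Rn.from_euler('z',p[2]).apply([0,.022,0])
    for q in(X-e,X+e): cv2.circle(b,tuple(int(k) for k in (proj(w,q)-[x0,y0])*5+2),4,col,-1)
cv2.imwrite('pics/w.png',b[:,:,::-1])"
```

```text
time: 38.05
ee_pos: [0.5517, -0.0356, 0.1022]
wrist_force: [0.1, 0.2, -0.4]
front lid edge out -1.0 (exp -2)  lip edge out 19.0 (exp 20 at 0, 21.8 at .05, 23.5 at .1, 27 at .2); px/mm 1.43
[ 0.47645169 -0.00935006  0.24538622]
257 135
```

View pics/w.png

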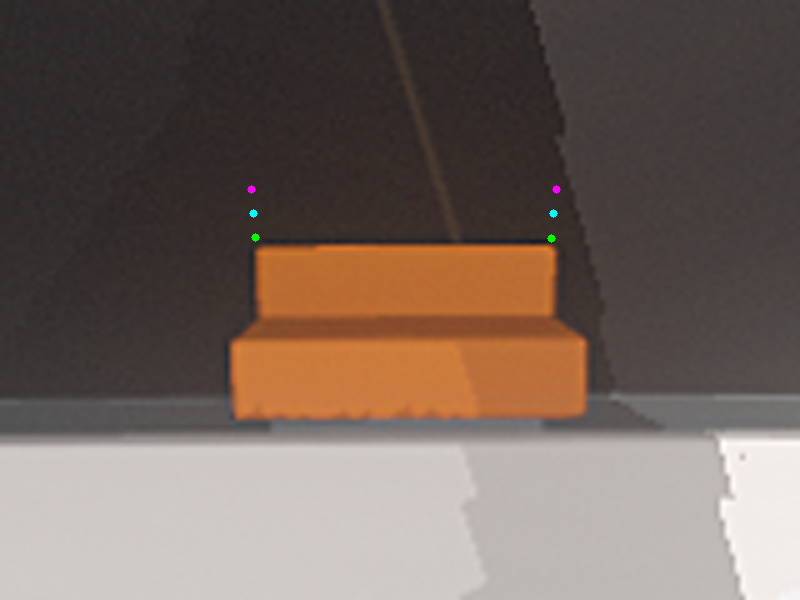

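The close view shows the lip edge at crop row 246, about 1 mm inside the green θ=0 points at row 238 and well short of the 0.1 points at row 213. So the front flap is on its hard stop, and the top view shows the other two in the same position. I'll retreat and hand in.

```bash
python3 -m inch '[[[0,0,0,-40,0,0,0],[0,0,0,-40,0,0,0],[0,0,0,0,0,0,0],[0,0,0,0,0,0,0]]]' | grep -E 'time|ee_pos|wrist'; python3 -c "
from edge import *
go(viewer.camera('top'),['front','left','right']);print(bot.job_done())"
```

```text
time: 38.6
ee_pos: [0.5532, -0.0354, 0.1838]
wrist_force: [0.3, -0.3, 0.3]
front lid edge out 30.8 (exp -2)  lip edge out 3.0 (exp 20 at 0, 21.8 at .05, 23.5 at .1, 27 at .2); px/mm 0.39
left lid edge out -0.4 (exp -2)  lip edge out 20.0 (exp 20 at 0, 21.8 at .05, 23.5 at .1, 27 at .2); px/mm 0.38
right lid edge out 24.8 (exp -2)  lip edge out 32.2 (exp 20 at 0, 21.8 at .05, 23.5 at .1, 27 at .2); px/mm 0.39
the job is handed in; nothing more can be done
None
```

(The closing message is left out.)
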